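# Show the bark box all round, then hold its lid over it

### The job

I want to look the bark-clad box over before its lid is glued on: by its upright handle, not by the box, swing the turntable that carries the box through one full turn, either way, so that the handle stops at the pointer where it began. Then take the oblong lid by its bar, carry it over the top of the chisel rack without bumping the rack, and stop with it hovering about a centimetre above the mouth of the box, centred, level and square with it (either way round), never touching the box. Finish there, still holding the lid in the gripper, and leave the other things on the bench where they are.

Things in the scene. Friction and masses are not known exactly. Their poses are not given: they have to be found in the camera images.
- turntable (a joint): Round grey-topped turntable, 250 mm across, its upper face 36 mm above the bench, on a vertical spindle. Angle in rad, 0 at the start (handle at the pointer), growing anticlockwise seen from above; a full turn is 6.28 or -6.28. It turns freely either way (0.08 N m of friction, no springs, no stop within one turn) and stays where it is left.
- spindle (a point): Point on the turntable's vertical axis, at the height of its upper face. It does not turn with it; its y axis points to the steel pointer, whose tip stands 39 mm high just outside the disc, 133 to 162 mm from the axis.
- handle_top (a point): Centre of the top of the turntable's upright handle: a plain round wooden post, 22 mm across, 109 mm long, standing upright on the disc 100 mm from the spindle axis; its top is 145 mm above the bench. It spins freely about its own axis, so a hand can lead it round without turning its heading. It overtops the rim of the box by 45 mm, so a gripper on its upper 40 mm passes over the box.
- handle: The same handle; origin at the centre of its foot, on the disc. Its steel foot, 32 mm across and 4 mm high, sits in a short radial slot in the disc and can give up to 9 mm outwards or inwards against a light spring (0.3 N per mm), so a hand need not follow the circle exactly.
- box: Open oblong wooden box clad in dark bark, 140 (x) x 90 (y) x 64 mm high, walls 8 mm plus up to 4 mm of bark outside, fixed in the middle of the turntable and turning with it. Origin at the centre of its underside, 36 mm above the bench; x along its long side; the handle stands off its +y side.
- box_mouth (a point): Centre of the mouth of the box, at rim height, 100 mm above the bench; axes as the box.
- lid: Oblong wooden lid of the box, lying on the bench behind the chisel rack: plate 140 (x) x 90 (y) x 12 mm with a locating lip 116 x 66 x 6 mm under it, and on top, along the lid's x, a wooden bar 80 long, 16 wide, 34 mm high to grip. Origin at the centre of the lip's underside (its lowest face); plate's upper face at 18 mm, bar from 18 to 52 mm above the origin. Weight 0.13 to 0.25 kg.
- till: Chisel rack fixed to the bench between the lids and the turntable: upright board 360 (x) x 20 (y) x 110 mm high with 50 mm wide feet; five chisel handles stand up from it to 140 mm. Origin at the centre of its foot. A bystander.
- round_lid: Lid of another pot: round, 90 mm across, 48 mm high with a ball knob. Not wanted; a loose bystander. It and the oblong lid may have changed places.
- glue: White glue bottle, 54 mm across, 150 mm high, origin underneath. Loose bystander.
- jar: Amber jar, 68 mm across, 85 mm high, origin underneath. Loose bystander.
- tape: Roll of paper tape lying flat, 100 mm across, 24 mm high. Loose bystander.
- offcut: Wooden offcut, 50 x 80 x 22 mm. Loose bystander.
- mallet: Hammer with a wooden head, lying. Loose bystander.
- brush: Flat brush, lying. Loose bystander.
There are look-alikes about, which are no part of the job. What is shaped like the lid but white is not meant.

How it is judged:
On the way, in this order (a step that is already met when the one before it is completed fails the run):
1. the turntable's handle is taken in the fingers, the lid still lying (contact force between the fingers and handle above 0.3 N and distance of lid from where it was at the start of the episode below 0.03 m), for 0.05 s.
2. the turntable has made one full turn (within 0.25 rad), the lid still lying in its place ((value of joint turntable between 6.0332 and 6.5332 rad or value of joint turntable between -6.5332 and -6.0332 rad) and distance of lid from where it was at the start of the episode below 0.03 m), for 0.2 s.
3. the lid is carried over the chisel rack (height (world z) of lid above 0.105 m and y of lid in the frame of till between -0.06 and 0.06 m and x of lid in the frame of till between -0.22 and 0.22 m), for 0.04 s.
At the end, for the whole second after the job is handed in: Turntable one full turn from its start (within 0.25 rad); the lid held still in the fingers, its lowest face 2 to 25 mm above the box rim, within 10 mm of centre along both sides, within 0.14 rad of square (either way round), tilted under 0.1 rad, touching neither box nor handle ((value of joint turntable between 6.0332 and 6.5332 rad or value of joint turntable between -6.5332 and -6.0332 rad) and z of lid in the frame of box_mouth between 0.002 and 0.025 m and x of lid in the frame of box_mouth between -0.01 and 0.01 m and y of lid in the frame of box_mouth between -0.01 and 0.01 m and angle between the x axis of lid and the x axis of box, either way round below 0.14 rad and angle between lid's own z axis and vertical below 0.1 rad and contact force between lid and box below 0.05 N and contact force between lid and handle below 0.05 N and contact force between the fingers and lid above 1 N and linear speed of lid below 0.02 m/s); the arm keeps its last pose, push and grip.
It fails at once if the lid touches the box (more than 0.5 N) (contact force between lid and box above 0.5 N).
It fails at once if the lid bumps the chisel rack (more than 2 N) (contact force between lid and till above 2 N).
It fails at once if the robot pushes the box (more than 3 N) (contact force between any of the fingers, the arm and box above 3 N).
It fails at once if a loose bystander is moved by more than 40 mm (distance of any of round_lid, glue, jar, tape, offcut, mallet, brush from where it was at the start of the episode above 0.04 m).
It also fails if it takes over 72 s, if anything falls off the work surface, if the arm or the gripper's body presses on something with over 40 N, if the wrist force passes 120 N, or if a joint passes its speed limit or range.

### The arm

A 7-joint arm with a two-finger parallel gripper is mounted at the origin on the work surface. World frame = base frame: x ahead of the robot, y to its left, z up, the work surface at z = 0. Lengths are in m, angles in rad, forces in N, time in s.
With the tool pointing down it reaches from about 0.425 to 0.925 m from the base axis. Payload 6.8 kg.
Tool frame: the origin (TCP) lies between the finger pads; the fingertips stand 14 mm ahead of it and the grasp point (between the pads) lies 5 mm behind it; z points along the fingers, y is the line along which they close (so a half turn about z gives the same grasp; the last joint's range is limited). The gripper opens to 85 mm and grips with 20 to 120 N. Pads are 22 mm wide; open, the fingers measure 114 mm over their backs; the gripper's body (76 mm by 85 mm) begins 54 mm behind the grasp point. The pads swing forward as they close: fully open they stand 13 mm farther back than shut.
Start: joints at [-1.444, 0.477, 0.022, 1.555, -0.011, 1.109, -0.083], TCP at [0.157, 0.656, 0.218] pointing down, gripper open.
Joint ranges: [-2.96, 2.96], [-0.34, 2.1], [-1.41, 1.46], [0.24, 2.44], [-1.37, 4.51], [0.17, 1.92], [-2.96, 2.96]. Speed limits (rad/s): [2.39, 2.39, 3.14, 3.14, 3.14, 3.14, 3.14].

### API

Orientations are given as a rotation vector (axis times angle).
In Python, from bench import r, eyes, ticket gives the robot as it stands. The module is installed in compiled form; this text tells all that it offers.
- The arm moves only by the tool arm_command, never from a script. Its argument "plan" is text: rows parted by semicolons, each of 4 numbers parted by spaces: the shift along the tool's x, y, z in m, then the turn about the tool's z in degrees. In form: tx ty tz yaw; .... A call has 1 to 20 rows; each row shifts and turns the commanded pose from where the row before left it, along the tool's axes as they then stand; what a row does not reach is not made up. A row lasts 1/8 s, in which the tool goes at most 62.5 mm and 10.7 degrees, less where a joint would pass 70% of its speed; a pose out of reach is approached as far as the arm can. A call is refused whole if a number of a shift passes 0.0625 or a number of a turn 10.7, either way. A call with a gripper value outside its range is refused whole. "hand" is the closure, from -1 (fully open) to 1 (shut), set as the call begins (left out, the last holds). The fingers move at their own pace and stop on an object; "grip_force" is the grip in N (left out, the last holds). Time passes only in rows, so rows that do not move let the fingers close. It gives the time, the measured TCP pose, the force, the opening and the grip force at its end, in the units of the state.
- r.get_obs(): the state, without advancing time (a new reading comes with each control period).
- eyes.grab_frame(name): name is "side" or "top" or "wrist"; returns (picture, depth): 420x560x3 uint8, red, green, blue; 420x560 float32, m along the optical axis (not along the pixel's ray), 0 where there is no reading.
- eyes.calibration(name): a dict with "fov_y" (degrees; the focal length in pixels is half the picture's height over the tangent of half this angle, whatever the lens; pixels are square), "cx", "cy" (the principal point, pixels), "k1" (the pictures are not rectified: a ray, as slopes to the right and down, at radius r is drawn at 1 + k1 r^2 times it, then the intrinsics apply), "origin" and "attitude" of the camera in the world; the wrist camera has in their place "tool_from_camera" (4x4, takes a point from camera to tool coordinates, whose origin is the TCP and whose axes are the flange's). Camera axes: x right, y up, looking along -z (the intrinsics and any distortion apply to the point x, -y, -z); pixel columns grow to the right and rows downward; lengths in m; the calibration is good to about 2 mm. A picture is of the moment at which its call begins: read the wrist's pose just before it. calibration takes no time and is no camera call.
- ticket.hand_in(): hands the job in; it is judged then, once.
The state is a dict: "clock": time; "joints": joint angles; "qvel": joint speeds; "tau": joint torques, N m; "tcp_pos": TCP position; "orientation": TCP orientation; "contact_force": force on the tool from outside, world axes, zero at the start; "moment": the same for the moment, N m; "grip_width": finger opening in m; "gripper_force": force on a finger pad.
Only numpy, scipy, OpenCV 4.12 (cv2) and the standard library are available. Lean on these libraries where they do the work, as an engineer would, in place of code of your own. Each camera call takes 0.05 s, during which the arm holds its last target. There are 200 camera calls.

## Working session

There is one attempt and no reset: what is moved stays moved. The work goes in short steps, Python scripts to look and compute and a tool call to move; the robot and the scene stay as the last step left them, time stands still between calls to the robot, and variables do not carry over. Pictures are saved under pics/ and viewed, at most 10 in all, crops included, and the job is handed in when it is done.

Besides the shell and the picture viewer there is one more tool, called by a JSON object that holds its "fn" and its "kwargs". arm_command: Moves the arm, as the interface text tells. Its arguments: {"type":"object","properties":{"plan":{"type":"string"},"hand":{"type":"number"},"grip_force":{"type":"number"}},"required":["plan"]}

```bash
mkdir -p pics; cat > h.py <<'E'
import numpy as np, cv2
from scipy.spatial.transform import Rotation as R
from bench import r, eyes, ticket
def cam(name,obs=None):
    c=eyes.calibration(name)
    if name=="wrist":
        o=obs or r.get_obs(); T=np.eye(4); T[:3,:3]=R.from_rotvec(o["orientation"]).as_matrix(); T[:3,3]=o["tcp_pos"]
        M=T@np.array(c["tool_from_camera"]); return c,M[:3,:3],M[:3,3]
    a=np.array(c["attitude"],float)
    Rm=a if a.shape==(3,3) else R.from_rotvec(a).as_matrix()
    return c,Rm,np.array(c["origin"],float)
def slopes(c,uv):
    f=210/np.tan(np.radians(c["fov_y"])/2)
    d=(np.asarray(uv,float).reshape(-1,2)-[c["cx"],c["cy"]])/f
    s=d.copy()
    for _ in range(20): s=d/(1+c["k1"]*(s**2).sum(1,keepdims=True))
    return s
def rays(cm,uv):
    c,Rm,o=cm; s=slopes(c,uv); return o,np.c_[s[:,0],-s[:,1],-np.ones(len(s))]@Rm.T
def onplane(cm,uv,z):
    o,d=rays(cm,uv); return o+d*((z-o[2])/d[:,2])[:,None]
def cloud(cm,depth):
    v,u=np.mgrid[:420,:560]; o,d=rays(cm,np.c_[u.ravel(),v.ravel()])
    P=o+d*depth.reshape(-1,1); P[depth.ravel()==0]=np.nan; return P.reshape(420,560,3)
def grab(name,tag):
    cm=cam(name); p,d=eyes.grab_frame(name); cv2.imwrite(f"pics/{tag}.png",p[:,:,::-1]); np.savez(f"pics/{tag}.npz",p=p,d=d,R=cm[1],o=cm[2]); return cm,p,d
def load(name,tag):
    z=np.load(f"pics/{tag}.npz"); return (eyes.calibration(name),z["R"],z["o"]),z["p"],z["d"]
E
python3 - <<'E'
from h import *
o=r.get_obs(); print(o)
for n in("top","side","wrist"):
    print(n,eyes.calibration(n)); grab(n,n+"0")
a=[cv2.imread(f"pics/{n}0.png") for n in("top","side")]
E
```

```text
{'clock': 0.0, 'joints': array([-1.44410122,  0.47782299,  0.02237473,  1.55645763, -0.01147301,
        1.10931204, -0.08309179]), 'qvel': array([-0.00124664,  0.00216135, -0.0015896 ,  0.00062018,  0.00085249,
       -0.00043938, -0.00127583]), 'tau': array([-1.26294012e-04, -5.96450007e+01,  1.60796966e+00, -2.81207621e+01,
        1.24441463e-02,  9.29964735e-03,  8.49586002e-06]), 'tcp_pos': array([0.15693561, 0.65585991, 0.21650849]), 'orientation': array([-3.67947271e-01, -3.11993023e+00,  2.93907882e-03]), 'contact_force': array([ 0.27989629,  0.25761256, -0.19420705]), 'moment': array([-0.02007465, -0.02639687, -0.04321296]), 'gripper_force': 0.0, 'grip_width': 0.08553588151038485}
top {'fov_y': 52.32915236835342, 'cx': 285.9982421251567, 'cy': 205.32740617335185, 'k1': -0.05612181256147492, 'origin': array([ 0.40340989, -0.00238703,  1.34791653]), 'attitude': array([ 0.07714759, -0.07249963, -1.59757712])}
side {'fov_y': 57.659905251927114, 'cx': 286.13428460985193, 'cy': 209.7920329587823, 'k1': -0.07944602713015411, 'origin': array([ 0.22582856, -0.77205059,  0.62717764]), 'attitude': array([ 0.99980864, -0.1942273 , -0.36923208])}
wrist {'fov_y': 62.158117455032176, 'cx': 277.74968276443417, 'cy': 208.7892725667491, 'k1': -0.08502441546396307, 'tool_from_camera': array([[-4.09566015e-04,  9.46372719e-01,  3.23076631e-01,
         8.32239077e-02],
       [ 9.99999913e-01,  4.14415320e-04,  5.37786544e-05,
         6.63854087e-04],
       [-8.29932539e-05,  3.23076624e-01, -9.46372806e-01,
        -1.57249978e-01],
       [ 0.00000000e+00,  0.00000000e+00,  0.00000000e+00,
         1.00000000e+00]])}
```

View pics/top0.png

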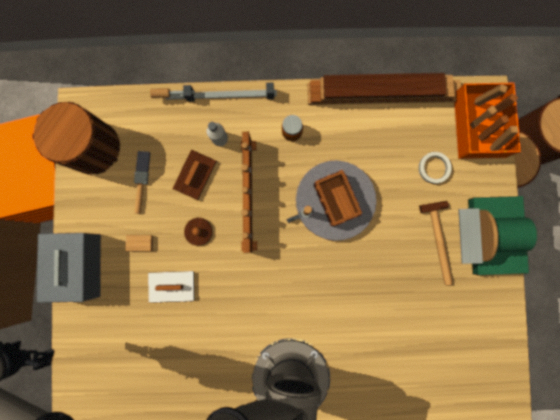

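View pics/side0.png

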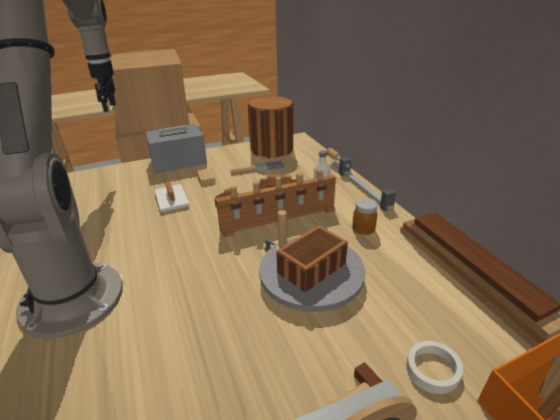

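Top view: candidates for the lid are the brown oblong lid with bar (195,175), the white look-alike (172,287) and the round lid (198,232). The box itself (338,197) and the offcut (139,243) are also brown and oblong. I choose the one at (195,175), which matches the description. The turntable is at (337,200), handle at (307,211), pointer at (293,216) and rack at (247,192).

```bash
python3 - <<'E'
from h import *
cm,p,d=load("top","top0"); P=cloud(cm,d); X,Y,Z=P[...,0],P[...,1],P[...,2]
def sel(u0,u1,v0,v1,z0,z1):
    m=np.zeros((420,560),bool); m[v0:v1,u0:u1]=1
    return m&(Z>z0)&(Z<z1)
def rep(n,m):
    q=P[m]; (c,s,a)=cv2.minAreaRect((q[:,:2]*1000).astype(np.float32)); print(n,m.sum(),'med',np.median(q,0).round(4),'rect',np.round(c,1),np.round(s,1),round(a,1))
print('bench z',np.nanmedian(Z[300:330,400:440]))
m=sel(290,385,155,245,.028,.044); rep('disc',m)
cnt=max(cv2.findContours(m.astype(np.uint8),0,1)[0],key=cv2.contourArea)
h=cv2.convexHull(cnt)[:,0]; w=onplane(cm,h,.036); (c,rad)=cv2.minEnclosingCircle((w[:,:2]*1000).astype(np.float32)); print('circle',c,rad)
rep('rim',sel(310,370,165,230,.090,.106)); rep('handle',sel(295,325,195,225,.125,.16))
rep('lidplate',sel(165,225,145,205,.010,.03)); rep('bar',sel(165,225,145,205,.038,.065))
rep('rack',sel(235,262,125,260,.095,.118)); rep('chis',sel(235,262,125,260,.125,.16))
rep('round',sel(180,218,215,250,.01,.06)); rep('glue',sel(200,235,115,150,.03,.2)); rep('jar',sel(278,308,110,145,.05,.12))
rep('pointer',sel(280,306,205,228,.02,.05))
o=r.get_obs()
a=cv2.resize(p[125:260,160:395,::-1],None,fx=3.4,fy=3.4,interpolation=cv2.INTER_CUBIC); cv2.imwrite("pics/crop0.png",a); print(a.shape)
E
```

```text
bench z -0.0005272915954503965
disc 3816 med [ 0.5387 -0.1513  0.036 ] rect [ 541.9 -152.5] [248.3 248.2] 66.2
circle (541.5757446289062, -152.4453887939453) 124.69583129882812
rim 542 med [ 0.5387 -0.1512  0.0987] rect [ 541.6 -152.7] [146.6  97.6] 20.9
handle 49 med [ 0.5058 -0.0594  0.1436] rect [505.2 -58.1] [19.7 19.9] 86.3
lidplate 1097 med [0.6359 0.284  0.0179] rect [661.3 275.9] [ 91.8 194.1] 63.9
bar 155 med [0.6355 0.2861 0.0506] rect [636.5 287.2] [17.2 79. ] 64.7
rack 715 med [0.5523 0.1138 0.1096] rect [567.8 113.2] [ 23.3 357.4] 88.9
chis 181 med [0.5683 0.1151 0.139 ] rect [567.8 115.5] [ 17.6 277.5] 89.1
round 589 med [0.4562 0.2744 0.0148] rect [456.3 277.5] [88.9 84.6] 88.5
glue 346 med [0.7447 0.2005 0.1015] rect [752.  205.5] [48.2 51.5] 41.3
jar 372 med [ 0.7653 -0.0248  0.0835] rect [768.2 -24. ] [60.5 62.6] 51.6
pointer 153 med [ 0.4964 -0.0434  0.0355] rect [496.4 -30.3] [55.5 65.2] 88.1
(459, 799, 3)
```

View pics/crop0.png

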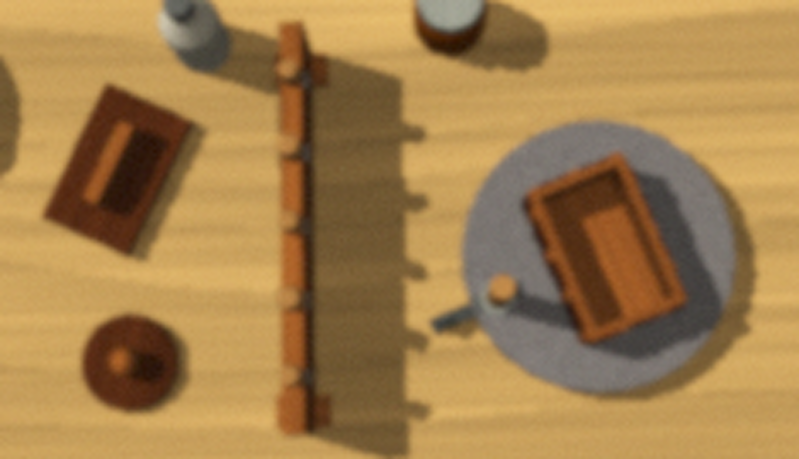

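The crop confirms the brown oblong lid with its bar at crop (110,170). The box mouth is at (605,250), the handle top at (502,288) beside the pointer at (455,318), and the sizes and heights match the description. Spindle (0.5416,-0.1524); handle (0.5055,-0.058), r = 0.101. Next I square the tool to the world axes (tool x = -X, y = +Y) and go above the handle.

{"fn": "arm_command", "kwargs": {"plan": "0 0 0 -10.7; 0 0 0 -2.7; -0.044 -0.051 0 0; -0.044 -0.051 0 0; -0.044 -0.051 0 0; -0.044 -0.051 0 0; -0.044 -0.051 0 0; -0.044 -0.051 0 0; -0.0107 -0.051 0 0; -0.0107 -0.051 0 0; -0.0107 -0.051 0 0; -0.0107 -0.051 0 0; -0.0107 -0.051 0 0; -0.0107 -0.051 0 0; -0.0107 -0.051 0 0; -0.0107 -0.051 0 0; 0 0 0 0; 0 0 0 0", "hand": -1, "grip_force": 20}}

```text
clock: 2.4
tcp_pos: [0.4867, -0.0352, 0.2173]
orientation: [-0.001, -3.141, -0.001]
contact_force: [-1.2, 0.4, -0.2]
grip_width: 0.0854
gripper_force: 0.0
```

```bash
python3 - <<'E'
from h import *
o=r.get_obs(); print(o["clock"],o["tcp_pos"],o["joints"].round(2)); M=R.from_rotvec(o["orientation"]).as_matrix(); print(M.round(3))
cm,p,d=grab("wrist","w1"); P=cloud(cm,d); Z=P[...,2]
v,u=np.mgrid[:420,:560]; m=(Z>.135)&(Z<.155)&(np.hypot(P[...,0]-.5055,P[...,1]+.058)<.02)
q=P[m]; print(m.sum(),np.median(q,0),cv2.minEnclosingCircle((q[:,:2]*1000).astype(np.float32)), u[m].mean(),v[m].mean())
m=(Z>.028)&(Z<.044); 
E
```

```text
2.4 [ 0.48668372 -0.03518376  0.21725941] [-0.38  0.17  0.37  2.01 -0.07  0.98  1.59]
[[-1.     0.001 -0.001]
 [ 0.001  1.     0.   ]
 [ 0.001  0.    -1.   ]]
749 [ 0.50540063 -0.0611543   0.14528271] ((507.49017333984375, -61.51826095581055), 10.890985488891602) 240.7743658210948 239.92523364485982
```

{"fn": "arm_command", "kwargs": {"plan": "-0.02 -0.0255 0 0; 0 0 0 0; 0 0 0.03 0; 0 0 0.03 0; 0 0 0.032 0; 0 0 0 0"}}

```text
clock: 3.2
tcp_pos: [0.5046, -0.0595, 0.1236]
orientation: [0.002, -3.136, -0.001]
contact_force: [-0.3, -0.2, 0.8]
grip_width: 0.0855
gripper_force: 0.0
```

```bash
python3 - <<'E'
from h import *
o=r.get_obs(); print(o["clock"],o["tcp_pos"],o["contact_force"])
cm,p,d=grab("wrist","w2"); P=cloud(cm,d); Z=P[...,2]
m=(Z>.135)&(Z<.155)&(np.hypot(P[...,0]-.506,P[...,1]+.06)<.018)
q=P[m]; print(m.sum(),cv2.minEnclosingCircle((q[:,:2]*1000).astype(np.float32)) if m.sum()>5 else '')
E
```

```text
3.2 [ 0.50462714 -0.05947149  0.12359942] [-0.25661828 -0.23865462  0.84201005]
1920 ((507.5404052734375, -61.80603790283203), 11.126405715942383)
```

View pics/w2.png

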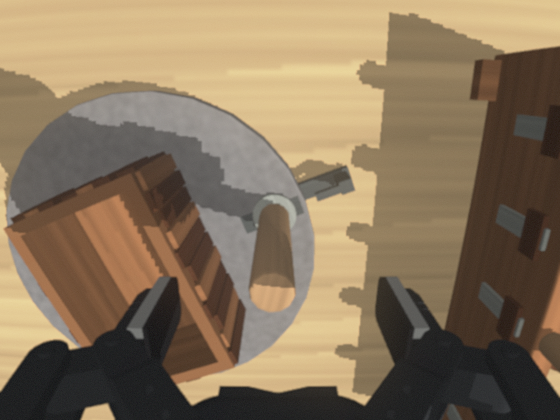

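The handle top is at (272,292), midway between the fingers (about 160 and 400); the box rim is lower left and the pointer is at (325,182). Closing on it.

{"fn": "arm_command", "kwargs": {"plan": "-0.0025 -0.002 0 0; 0 0 0 0; 0 0 0 0; 0 0 0 0; 0 0 0 0; 0 0 0 0; 0 0 0 0", "hand": 1, "grip_force": 30}}

```text
clock: 4.12
tcp_pos: [0.5101, -0.0633, 0.1261]
orientation: [0.002, 3.14, 0.0]
contact_force: [0.1, -0.3, 5.7]
grip_width: 0.0197
gripper_force: 29.3
```

```bash
python3 - <<'E'
from h import *
o=r.get_obs(); print(o["tcp_pos"],o["joints"].round(2))
s=np.array([.5425,-.154]); 
v=o["tcp_pos"][:2]-s; print(np.hypot(*v),np.degrees(np.arctan2(v[1],v[0])))
a=np.radians(110.9+9*np.arange(41)); c=.0995*np.c_[np.cos(a),np.sin(a)]; D=np.diff(c,axis=0)
# anticlockwise; tool x=-X, y=+Y
t=["%.4f %.4f 0 0"%(-x,y) for x,y in D]; print("; ".join(t[:20])); print("; ".join(t[20:]))
E
```

```text
[ 0.51009779 -0.06326932  0.12608112] [-0.3   0.34  0.36  2.04 -0.17  0.78  1.74]
0.09634292556982099 109.65292576675314
0.0141 -0.0067 0 0; 0.0129 -0.0088 0 0; 0.0113 -0.0107 0 0; 0.0095 -0.0124 0 0; 0.0075 -0.0137 0 0; 0.0052 -0.0147 0 0; 0.0029 -0.0153 0 0; 0.0004 -0.0156 0 0; -0.0020 -0.0155 0 0; -0.0044 -0.0150 0 0; -0.0067 -0.0141 0 0; -0.0088 -0.0129 0 0; -0.0107 -0.0113 0 0; -0.0124 -0.0095 0 0; -0.0137 -0.0075 0 0; -0.0147 -0.0052 0 0; -0.0153 -0.0029 0 0; -0.0156 -0.0004 0 0; -0.0155 0.0020 0 0; -0.0150 0.0044 0 0
-0.0141 0.0067 0 0; -0.0129 0.0088 0 0; -0.0113 0.0107 0 0; -0.0095 0.0124 0 0; -0.0075 0.0137 0 0; -0.0052 0.0147 0 0; -0.0029 0.0153 0 0; -0.0004 0.0156 0 0; 0.0020 0.0155 0 0; 0.0044 0.0150 0 0; 0.0067 0.0141 0 0; 0.0088 0.0129 0 0; 0.0107 0.0113 0 0; 0.0124 0.0095 0 0; 0.0137 0.0075 0 0; 0.0147 0.0052 0 0; 0.0153 0.0029 0 0; 0.0156 0.0004 0 0; 0.0155 -0.0020 0 0; 0.0150 -0.0044 0 0
```

{"fn": "arm_command", "kwargs": {"plan": "0.014 -0.0067 0 0; 0.013 -0.0088 0 0; 0.0113 -0.0107 0 0; 0.0095 -0.0124 0 0; 0.0075 -0.0137 0 0; 0.0052 -0.0147 0 0; 0.0029 -0.0153 0 0; 0.0004 -0.0156 0 0; -0.002 -0.0155 0 0; -0.0044 -0.015 0 0; 0 0 0 0"}}

```text
clock: 5.5
tcp_pos: [0.452, -0.1934, 0.126]
orientation: [0.005, 3.14, -0.002]
contact_force: [-0.1, -1.0, 7.9]
grip_width: 0.0196
gripper_force: 30.1
```

```bash
cat >> h.py <<'E'
S=np.array([.542,-.153])
def table(tag):
    o=r.get_obs(); v=o["tcp_pos"][:2]-S; print('clk',o["clock"],'tcp',o["tcp_pos"].round(4),'F',o["contact_force"].round(1),'w',o["grip_width"],'r %.4f ang %.1f'%(np.hypot(*v),np.degrees(np.arctan2(v[1],v[0]))),'j',o["joints"].round(2))
    cm,p,d=grab("top",tag); P=cloud(cm,d); Z=P[...,2]
    m=(Z>.09)&(Z<.104)&(np.hypot(P[...,0]-S[0],P[...,1]-S[1])<.09)
    c,s,a=cv2.minAreaRect((P[m][:,:2]*1000).astype(np.float32)); print('rim',m.sum(),c,s,'long axis',a if s[0]>s[1] else a+90)
E
python3 -c "
from h import *
table('t1')"
```

```text
clk 5.5 tcp [ 0.452  -0.1934  0.126 ] F [-0.1 -1.   7.9] w 0.019628583092671563 r 0.0986 ang -155.8 j [-0.07  0.31  0.42  2.1  -0.18  0.77  2.02]
rim 476 (542.0137939453125, -152.57110595703125) (95.8031005859375, 147.35850524902344) long axis 112.06800079345703
```

{"fn": "arm_command", "kwargs": {"plan": "-0.0067 -0.0141 0 0; -0.0088 -0.0129 0 0; -0.0107 -0.0113 0 0; -0.0124 -0.0095 0 0; -0.0137 -0.0075 0 0; -0.0147 -0.0052 0 0; -0.0153 -0.0029 0 0; -0.0156 -0.0004 0 0; -0.0155 0.002 0 0; -0.015 0.0044 0 0; -0.0141 0.0067 0 0; -0.0129 0.0088 0 0; -0.0113 0.0107 0 0; -0.0095 0.0124 0 0; -0.0075 0.0137 0 0; -0.0052 0.0147 0 0; -0.0029 0.0153 0 0; -0.0004 0.0156 0 0; 0 0 0 0"}}

```text
clock: 7.92
tcp_pos: [0.6446, -0.1486, 0.1261]
orientation: [-0.003, 3.141, 0.003]
contact_force: [0.1, 1.4, 7.1]
grip_width: 0.02
gripper_force: 30.0
```

```bash
python3 -c "
from h import *
table('t2')
o=r.get_obs(); t=o['tcp_pos'][:2]; a0=np.degrees(np.arctan2(*(t-S)[::-1])); print(a0)
n=12; a=np.radians(np.linspace(a0,110.5,n+1)); c=S+np.linspace(np.hypot(*(t-S)),.0985,n+1)[:,None]*np.c_[np.cos(a),np.sin(a)]
print('; '.join('%.4f %.4f 0 0'%(-x,y) for x,y in np.diff(c,axis=0)))
"
```

```text
clk 7.925 tcp [ 0.6446 -0.1486  0.1261] F [0.1 1.4 7.1] w 0.019985595296722423 r 0.1027 ang 2.5 j [-0.14  0.57  0.39  1.69 -0.26  0.93  1.92]
rim 58 (541.1424560546875, -152.74264526367188) (161.10101318359375, 50.80235290527344) long axis 76.00103759765625
1.928928455566523
0.0021 0.0160 0 0; 0.0046 0.0154 0 0; 0.0070 0.0144 0 0; 0.0091 0.0131 0 0; 0.0110 0.0115 0 0; 0.0127 0.0096 0 0; 0.0140 0.0074 0 0; 0.0149 0.0051 0 0; 0.0155 0.0027 0 0; 0.0157 0.0003 0 0; 0.0155 -0.0022 0 0; 0.0149 -0.0046 0 0
```

{"fn": "arm_command", "kwargs": {"plan": "0.0021 0.016 0 0; 0.0046 0.0154 0 0; 0.007 0.0144 0 0; 0.009 0.0131 0 0; 0.011 0.0115 0 0; 0.0127 0.0096 0 0; 0.014 0.0074 0 0; 0.0149 0.0051 0 0; 0.0155 0.0027 0 0; 0.0157 0.0003 0 0; 0.0155 -0.0022 0 0; 0.0149 -0.0046 0 0; 0 0 0 0; 0 0 0 0"}}

```text
clock: 9.72
tcp_pos: [0.5068, -0.062, 0.126]
orientation: [0.001, 3.141, 0.001]
contact_force: [-0.9, -1.4, 8.6]
grip_width: 0.0192
gripper_force: 30.2
```

```bash
python3 -c "
from h import *
table('t3')"
```

```text
clk 9.725 tcp [ 0.5068 -0.062   0.126 ] F [-0.9 -1.4  8.6] w 0.019193046106923944 r 0.0976 ang 111.1 j [-0.33  0.34  0.41  2.05 -0.19  0.78  1.76]
rim 313 (543.524169921875, -157.4775848388672) (146.7998046875, 87.859130859375) long axis 21.575084686279297
```

{"fn": "arm_command", "kwargs": {"plan": "0 0 0 0; 0 0 0 0; 0 0 0 0; 0 0 0 0; 0 0 -0.03 0; 0 0 -0.04 0; 0 0 -0.045 0; -0.0186 0.05 0 0; -0.0186 0.05 0 0; -0.0186 0.05 0 0; -0.0186 0.05 0 0; -0.0186 0.05 0 10; -0.0186 0.05 0 0; 0 0 0 0", "hand": -1}}

```text
clock: 11.52
tcp_pos: [0.6275, 0.2391, 0.239]
orientation: [-0.264, -3.129, -0.002]
contact_force: [-0.0, -1.0, 0.7]
grip_width: 0.0856
gripper_force: 0.0
```

```bash
python3 - <<'E'
from h import *
table('t4')
cm,p,d=load("top","t4"); P=cloud(cm,d); Z=P[...,2]
m=(Z>.13)&(Z<.155)&(np.hypot(P[...,0]-.5065,P[...,1]+.06)<.02); q=P[m]; print('handle',m.sum(),np.median(q,0))
o=r.get_obs(); M=R.from_rotvec(o["orientation"]).as_matrix(); print(M[:,:2].round(3))
cm,p,d=grab("wrist","w4"); P=cloud(cm,d); Z=P[...,2]
near=np.hypot(P[...,0]-.6365,P[...,1]-.287)<.11
for n,a,b in(("bar",.044,.06),("plate",.013,.022)):
    m=near&(Z>a)&(Z<b); q=P[m]; c,s,an=cv2.minAreaRect((q[:,:2]*1000).astype(np.float32)); print(n,m.sum(),np.median(q[:,2]),c,s,an if s[0]>s[1] else an-90)
E
```

```text
clk 11.525 tcp [0.6275 0.2391 0.239 ] F [-0.  -1.   0.7] w 0.08555424024080846 r 0.4013 ang 77.7 j [-0.7   0.47  0.35  1.56 -0.17  1.15  1.09]
rim 534 (542.0835571289062, -152.6612548828125) (146.87966918945312, 97.6610107421875) long axis 22.509607315063477
handle 45 [ 0.50283945 -0.05957374  0.14410247]
[[-0.985  0.171]
 [ 0.171  0.985]
 [ 0.001 -0.001]]
bar 1254 0.05238505349398087 (638.9199829101562, 287.7008972167969) (16.477785110473633, 79.28805541992188) -26.31757354736328
plate 8404 0.01872972592051045 (638.8319091796875, 287.9140930175781) (90.62699890136719, 140.44577026367188) -26.38238525390625
```

View pics/w4.png

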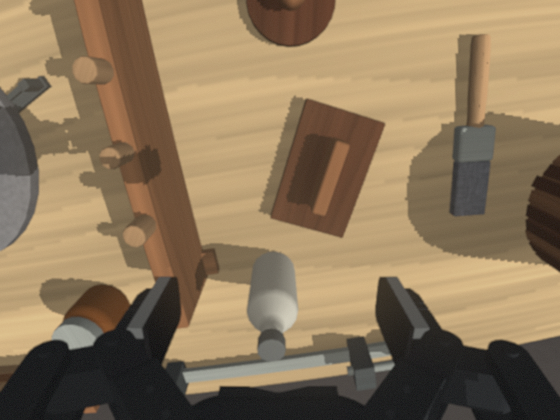

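The lid lies with its bar in the middle at about (330,178), clear of the glue bottle (272,300), the rack and the round lid. The turntable reads about 22° against 21° at the start, so the turn is complete. Going down over the bar.

{"fn": "arm_command", "kwargs": {"plan": "-0.0021 0.0495 0 0; 0 0 0 10; 0 0 0 6.5; 0 0 0.05 0; 0 0 0.05 0; 0 0 0.045 0; 0 0 0 0; 0 0 0 0"}}

```text
clock: 12.62
tcp_pos: [0.6397, 0.281, 0.0977]
orientation: [0.723, 3.055, 0.002]
contact_force: [0.2, 0.0, 0.6]
grip_width: 0.0854
gripper_force: 0.0
```

```bash
python3 - <<'E'
from h import *
o=r.get_obs(); M=R.from_rotvec(o["orientation"]).as_matrix(); print(o["clock"],o["tcp_pos"]); print(np.degrees(np.arctan2(M[1,0],M[0,0])),M[2].round(3))
cm,p,d=grab("wrist","w5"); P=cloud(cm,d); Z=P[...,2]
near=np.hypot(P[...,0]-.638,P[...,1]-.2875)<.06
m=near&(Z>.044)&(Z<.06); q=P[m]; c,s,an=cv2.minAreaRect((q[:,:2]*1000).astype(np.float32)); print(m.sum(),np.median(q[:,2]),c,s,an if s[0]>s[1] else an-90)
w=np.array([c[0]/1e3,c[1]/1e3,.04])-o["tcp_pos"]; print('tool shift to bar',M.T@w)
E
```

```text
12.625 [0.63967596 0.28096715 0.09769145]
153.36240872806147 [-0.002  0.002 -1.   ]
3030 0.052500070189753 (638.5347900390625, 288.0050048828125) (16.058631896972656, 79.5783462524414) -26.128646850585938
tool shift to bar [0.00428245 0.00568316 0.05769315]
```

{"fn": "arm_command", "kwargs": {"plan": "0.0043 0.0057 0 0.4; 0 0 0.03 0; 0 0 0.027 0; 0 0 0 0"}}

```text
clock: 13.18
tcp_pos: [0.6357, 0.2892, 0.0376]
orientation: [-0.731, -3.053, 0.002]
contact_force: [-0.7, -0.4, 0.1]
grip_width: 0.0855
gripper_force: 0.0
```

{"fn": "arm_command", "kwargs": {"plan": "0 0 0 0; 0 0 0 0; 0 0 0 0; 0 0 0 0; 0 0 0 0; 0 0 0 0; 0 0 0 0", "hand": 1, "grip_force": 60}}

```text
clock: 14.05
tcp_pos: [0.637, 0.2888, 0.0385]
orientation: [-0.732, -3.055, 0.0]
contact_force: [0.4, -0.0, 0.1]
grip_width: -0.0
gripper_force: 0.1
```

{"fn": "arm_command", "kwargs": {"plan": "0 0 -0.02 0; 0 0 -0.03 0; 0 0 -0.04 0; 0 0 -0.05 0; 0 0 -0.05 0; 0 0 -0.02 0; 0 0 0 0"}}

```text
clock: 14.92
tcp_pos: [0.6377, 0.289, 0.2506]
orientation: [0.732, 3.053, 0.004]
contact_force: [0.4, -0.1, -0.1]
grip_width: 0.0001
gripper_force: 0.0
```

```bash
python3 - <<'E'
from h import *
o=r.get_obs(); M=R.from_rotvec(o["orientation"]).as_matrix(); print(o["clock"],o["tcp_pos"],o["contact_force"],o["grip_width"],o["joints"].round(2)); print(M.round(3),np.degrees(np.arctan2(M[1,0],M[0,0])))
cm,p,d=grab("wrist","w6"); P=(cloud(cm,d)-o["tcp_pos"])@M
m=(P[...,2]>.005)&(P[...,2]<.05)&(np.hypot(P[...,0],P[...,1])<.12)
q=P[m]; print(m.sum(),np.median(q,0),np.percentile(q,[1,99],axis=0)); c,s,an=cv2.minAreaRect((q[:,:2]*1000).astype(np.float32)); print(c,s,an)
cm,p,d=grab("side","s6")
E
```

```text
14.925 [0.63774632 0.28899315 0.25055269] [ 0.44356366 -0.13298936 -0.09072288] 8.289342293306404e-05 [-0.79  0.52  0.42  1.47 -0.22  1.19  0.76]
[[-0.891  0.453  0.003]
 [ 0.453  0.891  0.002]
 [-0.002  0.003 -1.   ]] 153.03918010119884
  return _methods._mean(a, axis=axis, dtype=dtype,
  ret = um.true_divide(
Traceback (most recent call last):
IndexError: index -1 is out of bounds for axis 0 with size 0
```

View pics/w6.png

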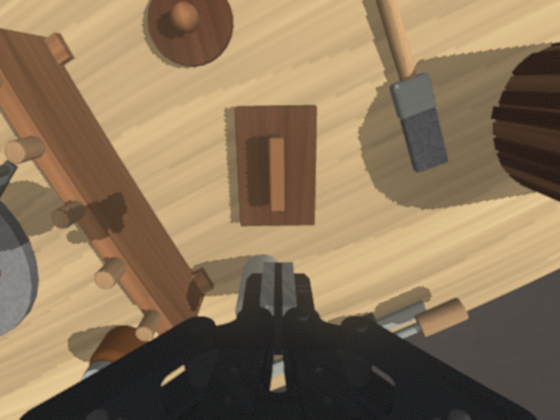

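The gripper closed on nothing (opening 0): the lid still lies on the bench at (277,165). I check where the fingertips really are in tool coordinates, and whether the lid moved.

```bash
python3 - <<'E'
from h import *
o=r.get_obs(); M=R.from_rotvec(o["orientation"]).as_matrix()
cm,p,d=load("wrist","w6"); W=cloud(cm,d); P=(W-o["tcp_pos"])@M
for v in(262,266,270,280,290,300): print(v,[P[v,u].round(3).tolist() for u in(266,278,290)])
Z=W[...,2]; near=np.hypot(W[...,0]-.638,W[...,1]-.2875)<.11
for n,a,b in(("bar",.044,.06),("plate",.013,.022)):
    m=near&(Z>a)&(Z<b); q=W[m]; c,s,an=cv2.minAreaRect((q[:,:2]*1000).astype(np.float32)); print(n,m.sum(),np.median(q[:,2]),c,s,an if s[0]>s[1] else an-90)
cm,p,d=load("wrist","w5"); W=cloud(cm,d); 
m=d<.2; print(m.sum())
E
```

```text
262 [[0.01, -0.004, -0.019], [0.01, 0.001, -0.021], [0.01, 0.007, -0.02]]
266 [[0.01, -0.004, -0.024], [0.011, 0.001, -0.025], [0.011, 0.007, -0.025]]
270 [[0.01, -0.004, -0.028], [0.01, 0.001, -0.028], [0.01, 0.006, -0.028]]
280 [[0.01, -0.003, -0.037], [0.011, 0.001, -0.037], [0.01, 0.006, -0.036]]
290 [[0.01, -0.003, -0.044], [0.01, 0.001, -0.044], [0.011, 0.006, -0.044]]
300 [[0.01, -0.003, -0.051], [0.01, 0.001, -0.05], [0.011, 0.006, -0.051]]
bar 1105 0.05245317114209974 (638.4276733398438, 287.508056640625) (15.553926467895508, 78.3089599609375) -26.736968994140625
plate 8310 0.01873798658848283 (639.1608276367188, 287.6238708496094) (90.46014404296875, 140.4253387451172) -26.097003936767578
39988
```

The fingertips measure about 19 mm behind the reported TCP instead of 14 mm ahead, so the tool sits about 33 mm short of its stated position. The lid hasn't moved. I retry 30 mm lower, watching the force.

{"fn": "arm_command", "kwargs": {"plan": "-0.0013 -0.0009 0 0; 0 0 0 0; 0 0 0.05 0; 0 0 0.05 0; 0 0 0.05 0; 0 0 0.04 0; 0 0 0.03 0; 0 0 0 0", "hand": -1}}

```text
clock: 15.98
tcp_pos: [0.6352, 0.2862, 0.025]
orientation: [-0.731, -3.05, 0.007]
contact_force: [0.1, -0.1, 0.9]
grip_width: 0.0852
gripper_force: 0.0
```

```bash
python3 - <<'E'
from h import *
o=r.get_obs(); M=R.from_rotvec(o["orientation"]).as_matrix(); print(o["clock"],o["tcp_pos"],o["contact_force"],o["grip_width"])
cm,p,d=grab("wrist","w7"); W=cloud(cm,d); P=(W-o["tcp_pos"])@M
m=(np.abs(P[...,1])>.02)&(np.abs(P[...,1])<.065)&(P[...,0]>-.012)&(P[...,0]<.014)&(W[...,2]>.022)&(W[...,2]<.12)
for s in(1,-1):
    q=W[m&(P[...,1]*s>0)]; print(len(q),'tip z',np.percentile(q[:,2],[0,2,10]), 'y', np.percentile(P[m&(P[...,1]*s>0)][:,1],[2,98]))
E
```

```text
15.975 [0.63523848 0.28624427 0.02499783] [ 0.11657052 -0.13182784  0.88324418] 0.0851503399740726
9067 tip z [0.05163952 0.05760041 0.06773368] y [0.04048983 0.06444708]
9326 tip z [0.05224785 0.05847589 0.06855851] y [-0.0643795  -0.03974523]
```

{"fn": "arm_command", "kwargs": {"plan": "-0.003 0 0.01 0; 0 0 0.006 0; 0 0 0 0"}}

```text
clock: 16.4
tcp_pos: [0.6403, 0.286, 0.0124]
orientation: [-0.732, -3.055, 0.0]
contact_force: [-0.1, 0.3, 0.1]
grip_width: 0.0852
gripper_force: 0.0
```

{"fn": "arm_command", "kwargs": {"plan": "0 0 0 0; 0 0 0 0; 0 0 0 0; 0 0 0 0; 0 0 0 0; 0 0 0 0; 0 0 0 0", "hand": 1, "grip_force": 60}}

```text
clock: 17.27
tcp_pos: [0.6406, 0.2862, 0.0128]
orientation: [0.732, 3.055, 0.001]
contact_force: [-0.2, -0.6, 3.0]
grip_width: 0.0152
gripper_force: 59.1
```

Held at 15 mm opening (bar 16 mm). Lifting and checking.

{"fn": "arm_command", "kwargs": {"plan": "0 0 -0.01 0; 0 0 -0.02 0; 0 0 -0.04 0; 0 0 -0.05 0; 0 0 -0.05 0; 0 0 -0.035 0; 0 0 0 0; 0 0 0 0"}}

```text
clock: 18.27
tcp_pos: [0.6397, 0.2859, 0.217]
orientation: [-0.732, -3.054, 0.001]
contact_force: [0.7, 0.3, -2.1]
grip_width: 0.0151
gripper_force: 58.7
```

```bash
cat >> h.py <<'E'
def lid(tag,zr=None):
    o=r.get_obs(); M=R.from_rotvec(o["orientation"]).as_matrix(); t=o["tcp_pos"]
    print(o["clock"],t.round(4),'F',o["contact_force"].round(1),o["grip_width"],'j7 %.2f'%o["joints"][6],'xang %.1f'%np.degrees(np.arctan2(M[1,0],M[0,0])))
    cm,p,d=grab("wrist",tag); W=cloud(cm,d); P=(W-t)@M
    m=(P[...,2]>-.012)&(P[...,2]<.012)&(np.abs(P[...,0])<.09)&(np.abs(P[...,1])<.06)&(P[...,0]>.014)
    q=P[m]; A=np.c_[q[:,:2],np.ones(len(q))]; k=np.linalg.lstsq(A,q[:,2],rcond=None)[0]
    g=np.abs(q[:,2]-A@k)<.003; k=np.linalg.lstsq(A[g],q[g,2],rcond=None)[0]; q=q[g]
    c,s,an=cv2.minAreaRect((q[:,:2]*1000).astype(np.float32)); an=(an+45)%90-45
    print('plate pts',len(q),'tool-frame tilt slopes',k[:2].round(3),'z at centre',k[2].round(4),'rect',c,s,'ang',an)
    print('range',np.percentile(q,[.5,99.5],axis=0).round(4).tolist())
    far=q[:,0].max(); print('far edge x',far,'world plate z',np.median(W[m][g][:,2]))
    # lid centre: far short edge minus 70 mm, y mid
    return M,t
E
python3 -c "
from h import *
lid('w8')"
```

```text
18.275 [0.6397 0.2859 0.217 ] F [ 0.7  0.3 -2.1] 0.015097523764711027 j7 0.78 xang 153.0
plate pts 22355 tool-frame tilt slopes [0.002 0.   ] z at centre -0.006 rect (42.949562072753906, 0.4613151550292969) (90.48095703125, 58.087135314941406) ang -0.150848388671875
range [[0.0144, -0.0437, -0.0076], [0.0717, 0.0446, -0.004]]
far edge x 0.07210005891778762 world plate z 0.22303324424607016
```

View pics/w8.png

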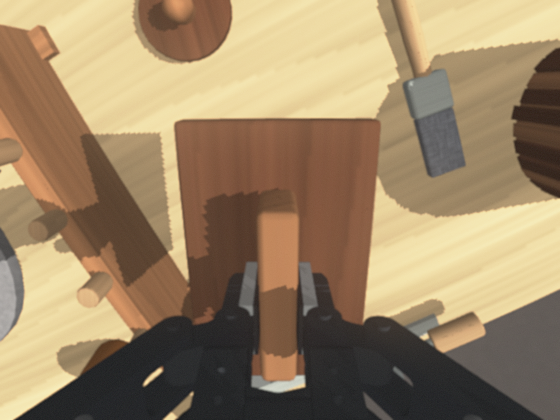

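The lid hangs level and centred in the grip, its far edge at v≈120 and bar at (278,285); lid underside is about 0.205, well over the chisels. Rotating to the world axes and crossing the rack.

{"fn": "arm_command", "kwargs": {"plan": "0 0 0 -9; 0 0 0 -9; 0 0 0 -9; 0 0 0 0; 0.0109 -0.04 0 0; 0.0109 -0.04 0 0; 0.0109 -0.04 0 0; 0.0109 -0.04 0 0; 0.0109 -0.04 0 0; 0.0109 -0.04 0 0; 0.0109 -0.04 0 0; 0.0109 -0.04 0 0; 0 -0.04 0 0; 0 -0.03 0 0; 0 0 0 0; 0 0 0 0"}}

```text
clock: 20.32
tcp_pos: [0.5533, -0.1032, 0.2169]
orientation: [-0.001, -3.141, -0.001]
contact_force: [0.5, 1.0, -1.4]
grip_width: 0.0149
gripper_force: 58.8
```

```bash
python3 - <<'E'
from h import *
lid('w9')
for t in("w1","w2","w9"):
    cm,p,d=load("wrist",t); W=cloud(cm,d); Z=W[...,2]
    v,u=np.mgrid[:420,:560]
    m=(Z>.095)&(Z<.105)&(np.hypot(W[...,0]-.542,W[...,1]+.154)<.1)
    if m.sum()>50:
        q=W[m]; c,s,a=cv2.minAreaRect((q[:,:2]*1000).astype(np.float32)); print(t,m.sum(),'rim',np.median(q[:,2]),c,s,a,'pix',u[m].min(),u[m].max(),v[m].min(),v[m].max())
    m=(Z>.030)&(Z<.041)&(np.hypot(W[...,0]-.542,W[...,1]+.154)<.15)
    cnt=max(cv2.findContours(m.astype(np.uint8),0,1)[0],key=cv2.contourArea)[:,0]
    w=np.array([W[y,x] for x,y in cnt if 3<x<556 and 3<y<416]); rr=np.hypot(w[:,0]-.543,w[:,1]+.154); w=w[(rr>.118)&(rr<.130)&(w[:,0]>.44)]
    from scipy.optimize import least_squares
    f=least_squares(lambda k:np.hypot(w[:,0]-k[0],w[:,1]-k[1])-.125,[.543,-.154],loss='soft_l1',f_scale=.001); print(t,'disc',len(w),f.x)
    m=(Z>.135)&(Z<.155)&(np.hypot(W[...,0]-.505,W[...,1]+.06)<.02); 
    if m.sum()>30: print('handle',m.sum(),cv2.minEnclosingCircle((W[m][:,:2]*1000).astype(np.float32)))
E
```

```text
20.325 [ 0.5533 -0.1032  0.2169] F [ 0.5  1.  -1.4] 0.014894197103434141 j7 1.79 xang 180.0
plate pts 22293 tool-frame tilt slopes [ 0.002 -0.   ] z at centre -0.0061 rect (42.74217224121094, 0.4134178161621094) (90.5540771484375, 57.79732131958008) ang -0.2552337646484375
range [[0.0144, -0.0437, -0.0077], [0.0714, 0.0447, -0.004]]
far edge x 0.07181022425285356 world plate z 0.2230473884394701
w1 4826 rim 0.10046458100057667 (534.5601196289062, -129.98275756835938) (147.05335998535156, 149.01939392089844) 21.198556900024414 pix 60 242 168 320
w1 disc 456 [ 0.54284955 -0.15478935]
handle 749 ((507.49017333984375, -61.51826095581055), 10.890985488891602)
w2 9511 rim 0.10042337093756412 (528.4356689453125, -146.77044677734375) (165.2248077392578, 128.669921875) 64.7405776977539 pix 3 268 171 383
w2 disc 393 [ 0.54462281 -0.15547616]
handle 1920 ((507.5404052734375, -61.80603790283203), 11.126405715942383)
w9 3293 rim 0.10061556246640668 (525.8587646484375, -161.88885498046875) (107.52974700927734, 98.53300476074219) 24.05010223388672 pix 124 245 81 241
w9 disc 311 [ 0.54479112 -0.15331382]
```

View pics/w9.png

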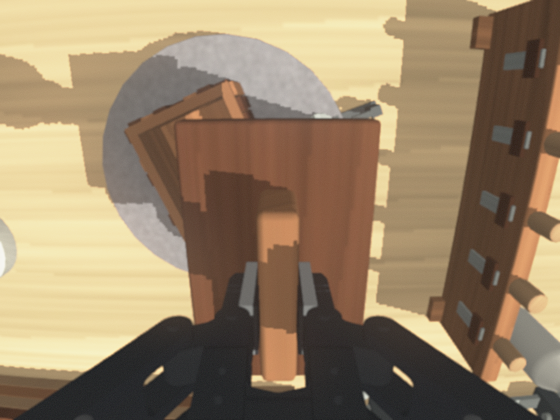

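The wrist view puts the disc centre at (0.544,-0.1545), consistent with the handle at r = 0.0999. The lid is above the box and still high. Now centring and squaring it at this height.

{"fn": "arm_command", "kwargs": {"plan": "0.0036 -0.0255 0 0; 0.0037 -0.0255 0 0; 0 0 0 -7.5; 0 0 0 -7.5; 0 0 0 -7.5; 0 0 0 0; 0 0 0.03 0; 0 0 0.02 0; 0 0 0 0; 0 0 0 0"}}

```text
clock: 21.62
tcp_pos: [0.5469, -0.1548, 0.1682]
orientation: [-0.613, 3.08, -0.001]
contact_force: [0.8, -0.9, -1.3]
grip_width: 0.0152
gripper_force: 58.8
```

```bash
cat >> h.py <<'E'
def final(tag):
    M,t=lid(tag); print('lid centre est',(t+M@[.002,.0005,.006+.018]).round(4))
    cm,p,d=load("wrist",tag); W=cloud(cm,d); Z=W[...,2]; P=(W-t)@M
    m=(Z>.094)&(Z<.105)&(np.hypot(W[...,0]-.544,W[...,1]+.1545)<.1)
    if m.sum()>20:
        q=P[m]; print('rim seen in tool frame',m.sum(),np.percentile(q,[1,99],axis=0).round(4).tolist())
    cm,p,d=grab("top",tag+"t"); W=cloud(cm,d); Z=W[...,2]; zl=t[2]+.006
    D=np.hypot(W[...,0]-.543,W[...,1]+.1535)<.095
    for n,m in(("lid plate top",D&(abs(Z-zl)<.006)),("rim top",D&(Z>.09)&(Z<.105)),("handle",(np.hypot(W[...,0]-.504,W[...,1]+.06)<.02)&(Z>.13)&(Z<.155))):
        q=W[m]; 
        if len(q)<10: print(n,len(q)); continue
        c,s,a=cv2.minAreaRect((q[:,:2]*1000).astype(np.float32)); print(n,len(q),np.round(c,1),np.round(s,1),round(a,1))
E
python3 -c "
from h import *
final('w10')"
```

```text
21.625 [ 0.5469 -0.1548  0.1682] F [ 0.8 -0.9 -1.3] 0.015179978182667659 j7 2.28 xang -157.5
plate pts 22252 tool-frame tilt slopes [ 0.003 -0.   ] z at centre -0.0061 rect (42.64421081542969, 0.3497200012207031) (90.61785888671875, 57.5886116027832) ang -0.24198150634765625
range [[0.0144, -0.0438, -0.0076], [0.0712, 0.0445, -0.004]]
far edge x 0.07159842954694944 world plate z 0.17423543395244945
lid centre est [ 0.5449 -0.1551  0.1442]
rim seen in tool frame 2040 [[0.0, -0.0441, 0.0642], [0.076, 0.0981, 0.0737]]
lid plate top 310 [ 560.4 -107.8] [ 50.8 112.1] 82.6
rim top 121 [ 538.9 -107.5] [114.   12.2] 22.0
handle 45 [502.4 -60.1] [18.  20.2] 43.6
```

```bash
python3 - <<'E'
from h import *
cm,p,d=load("wrist","w10"); W=cloud(cm,d); o=r.get_obs(); M=R.from_rotvec(o["orientation"]).as_matrix(); P=(W-o["tcp_pos"])@M; Z=W[...,2]
m=(Z>.097)&(Z<.104)&(P[...,0]>.055)&(P[...,0]<.085)&(abs(P[...,1])<.07)
q=P[m]; print(m.sum()); c,s,a=cv2.minAreaRect((q[:,:2]*1000).astype(np.float32)); print(c,s,a)
for y in range(-50,51,10):
    k=q[abs(q[:,1]*1e3-y)<4]; print(y,len(k),(k[:,0].min(),k[:,0].max()) if len(k) else '')
print(np.percentile(q[:,1],[0,1,99,100]))
cv2.imwrite("pics/c10.png",cv2.resize(p[60:260,120:440,::-1],None,fx=2.5,fy=2.5))
E
```

```text
1643
(71.52230834960938, 0.4755401611328125) (92.81649780273438, 9.297995567321777) 89.3984146118164
-50 0 
-40 125 (np.float64(0.06678208053486319), np.float64(0.0724128225369912))
-30 125 (np.float64(0.06667085249690306), np.float64(0.07458144796834622))
-20 132 (np.float64(0.06663967843629273), np.float64(0.07582138658641162))
-10 182 (np.float64(0.0671781403520791), np.float64(0.07577841166313645))
0 122 (np.float64(0.06717580137490466), np.float64(0.07273202307040513))
10 128 (np.float64(0.06717699603032452), np.float64(0.0727769732798413))
20 155 (np.float64(0.06722984157579177), np.float64(0.07640414065834333))
30 188 (np.float64(0.06725208977066305), np.float64(0.07645814917243685))
40 125 (np.float64(0.0673046499981758), np.float64(0.07298464643637384))
50 4 (np.float64(0.06806173913247052), np.float64(0.06972149679412792))
[-0.04593708 -0.04459077  0.04506399  0.04690526]
```

View pics/c10.png

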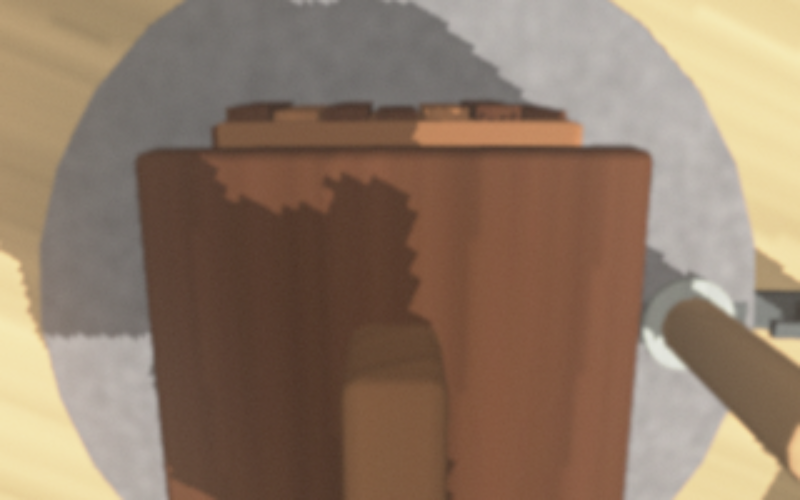

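Seen past the lid's far edge, the box rim is centred (box end at x = 0.0728, lid end at 0.0718, sideways offset 0.1 mm, square within about 0.6°). The handle at right, crop (780,400), is clear. Lowering gently to about 1 cm.

{"fn": "arm_command", "kwargs": {"plan": "0.001 0 0.01 0; 0 0 0.01 0; 0 0 0.01 0; 0 0 0.007 0; 0 0 0.005 0; 0 0 0.0025 0; 0 0 0 0; 0 0 0 0; 0 0 0 0; 0 0 0 0"}}

```text
clock: 22.98
tcp_pos: [0.5455, -0.1554, 0.1232]
orientation: [-0.614, 3.081, -0.0]
contact_force: [-0.3, 0.0, -1.5]
grip_width: 0.015
gripper_force: 58.9
```

```bash
python3 - <<'E'
from h import *
final('w11')
cm,p,d=load("wrist","w11"); W=cloud(cm,d); o=r.get_obs(); M=R.from_rotvec(o["orientation"]).as_matrix(); P=(W-o["tcp_pos"])@M; Z=W[...,2]
m=(Z>.097)&(Z<.104)&(P[...,0]>.055)&(P[...,0]<.085)&(abs(P[...,1])<.07); q=P[m]; print(m.sum(),np.percentile(q[:,0],[1,50,99]),np.percentile(q[:,1],[1,99]))
grab("side","s11"); print(o["qvel"].round(3))
cv2.imwrite("pics/c11.png",cv2.resize(cv2.imread("pics/s11.png")[190:330,220:400],None,fx=4,fy=4))
E
```

```text
22.975 [ 0.5455 -0.1554  0.1232] F [-0.3  0.  -1.5] 0.014995400587275822 j7 2.30 xang -157.5
plate pts 22242 tool-frame tilt slopes [ 0.002 -0.001] z at centre -0.0061 rect (42.61103439331055, 0.26782989501953125) (90.5630111694336, 57.5797119140625) ang -0.25829315185546875
range [[0.0144, -0.0438, -0.0077], [0.0712, 0.0445, -0.0041]]
far edge x 0.07157778072215558 world plate z 0.12919923414085555
lid centre est [ 0.5434 -0.1557  0.0992]
rim seen in tool frame 1382 [[-0.0033, -0.0425, 0.0185], [0.0746, 0.0999, 0.0289]]
lid plate top 273 [ 562.  -107.7] [ 51.1 112.1] 80.5
rim top 54 [ 553.2 -102.6] [ 42.  112.5] 89.4
handle 44 [502.6 -60.3] [18.  19.7] 42.8
736 [0.06976127 0.07079218 0.0745821 ] [-0.04378787  0.04379332]
[ 0.001  0.001  0.     0.    -0.    -0.     0.001]
```

View pics/c11.png

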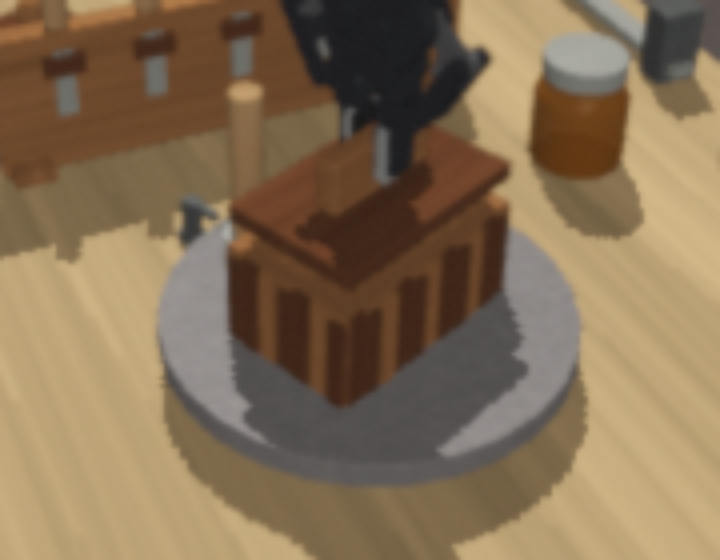

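The side view shows the lid level over the box and aligned with it, with a gap all round and the handle at the pointer. The plate top at 0.129 puts the lowest face about 11 mm above the rim. Handing in.

```bash
python3 -c "
from h import *
print(ticket.hand_in())"
```

```text
the job is handed in; nothing more can be done
None
```

The job is handed in, result not reported back: the turntable made one full anticlockwise turn by its handle (about 1.5° past its start mark), and the gripper holds the lid level, square and centred about 11 mm above the box mouth. My first try at the lid's bar closed on nothing because the fingertips sit about 33 mm short of their stated position; the second held.

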